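# Close the hut light's battery box and press its snap cap home

### The arm

A 7-joint arm with a two-finger parallel gripper is mounted at the origin on the work surface. World frame = base frame: x ahead of the robot, y to its left, z up, the work surface at z = 0. Lengths are in m, angles in rad, forces in N, time in s.
With the tool pointing down it reaches from about 0.4 to 0.875 m from the base axis. Payload 4.4 kg.
Tool frame: the origin (TCP) lies between the finger pads; the fingertips stand 25 mm ahead of it and the grasp point (between the pads) lies 6 mm ahead of it; z points along the fingers, y is the line along which they close (so a half turn about z gives the same grasp; the last joint's range is limited). The gripper opens to 85 mm and grips with 20 to 120 N. Pads are 22 mm wide; open, the fingers measure 114 mm over their backs; the gripper's body (76 mm by 85 mm) begins 54 mm behind the grasp point. The pads swing forward as they close: fully open they stand 13 mm farther back than shut.
Start: joints at [1.222, 0.628, 0.038, 1.517, -0.027, 0.996, -0.02], TCP at [0.181, -0.624, 0.256] pointing down, gripper open.
Joint ranges: [-3.06, 3.06], [-0.37, 2.12], [-1.25, 1.32], [0.18, 2.47], [-1.1, 4.24], [0.23, 1.98], [-2.94, 2.94]. Speed limits (rad/s): [2.57, 2.57, 3.14, 3.14, 3.14, 3.14, 3.14].

### API

Orientations are given as a unit quaternion [x, y, z, w].
In Python, from cell import r, status, cams, ticket gives the robot as it stands. The module is installed in compiled form; this text tells all that it offers. Calls block until the motion is done:
- r.goto(position, orientation): joint-space move of the TCP to a pose.
- r.move_linear(position, ori=None, rate=0.15, force_limit=None): straight line of the TCP; ori=None keeps the orientation; rate is the mean speed in m/s. With force_limit (N) it stops when the force on the tool has changed by that much, and returns True; else False.
- r.goto_joints(angles): joint-space move.
- r.command_gripper(opening): finger opening in m; the grip force is fixed at half the most; returns when the fingers have stopped.
- r.dwell(seconds).
- r.ik(position, orientation): joint angles nearest the present ones, or None.
- status.get_state(): the state.
- cams.snapshot(name): name is "scene" or "top"; returns a dict with "image" (480x640x3 uint8, red, green, blue), "mtx" (3x3 intrinsics, pixels), "k1" (the pictures are not rectified: a ray, as slopes to the right and down, at radius r is drawn at 1 + k1 r^2 times it, then the intrinsics apply), "origin" and "rotation" of the camera in the world. Camera axes: x right, y down, z forward; pixel columns grow to the right and rows downward; lengths in m; the calibration is good to about 2 mm. A picture is of the moment at which its call begins. There is no depth.
A pose or a line that the arm cannot do raises r.IKError and nothing moves.
- ticket.job_done(): hands the job in; it is judged then, once.
The state is a dict: "t": time; "joint_positions": joint angles; "joint_velocities": joint speeds; "effort": joint torques, N m; "tcp_pos": TCP position; "tool_rot": TCP orientation; "force": force on the tool from outside, world axes, zero at the start; "moment": the same for the moment, N m; "finger_gap": finger opening in m; "grasp_force": force on a finger pad.
Only numpy, scipy, OpenCV 4.12 (cv2) and the standard library are available. Lean on these libraries where they do the work, as an engineer would, in place of code of your own. Each camera call takes 0.05 s, during which the arm holds its last target. There are 200 camera calls.

### The job

Close the battery box of the hut light: take the loose grey cover plate by its rib, seat it flat on the box with its small holes over the two pins and its large hole over the stud, and let go of it. Then press the black snap cap onto the stud until it clicks and sits down on the cover, keep pressing after the click, and finish like that, with the fingers still firmly pressing the cap down onto the cover. Leave everything else on the table where it is.

Things in the scene. Friction and masses are not known exactly. Their poses are not given: they have to be found in the camera images.
- box: Open-topped grey plastic battery box, screwed to the table, 190 mm along its x, 90 mm along its y, rim 45 mm high, walls 5 mm, three round cells lying inside, a short black cable gland on its +x end. Origin: centre of its underside; x along its length, z up. On it stand two pins and, at x = +45 mm, a snap stud.
- rim_centre (a point): Centre of the box's rim plane, 45 mm above the box's origin, axes as the box: the seated cover has its origin and axes here. Two steel pins, 8 mm in diameter, stand at x = -80 and x = +80 mm (y = 0) and reach 13 mm above the rim, the last 5 mm tapered to a 3 mm tip.
- stud_foot (a point): On the axis of the steel stud (x = +45, y = 0 mm in the box), 50 mm above the box's underside, level with the seated cover's top; axes as the box. The home cap has its origin here. Stud: 14 mm in diameter, 18 mm tall from here, last 6 mm tapered to 8 mm. Four round spring detents bulge to a diameter of 23 mm at a height of 7 mm.
- plate: Loose cover plate of grey plastic, 190 x 90 x 5 mm, about 140 g, lying flat on the table right side up. Origin: centre of its underside; x along its length, z up. Through holes on its centre line: two of 12 mm at x = -80 and x = +80 mm for the pins, one of 28 mm at x = +45 mm for the stud, so it fits one way round only.
- plate_rib (a point): Middle of the top edge of the cover's grip rib: 36 mm long along the plate's x, 12 mm thick, standing 25 mm above the plate's top face, its middle at x = -15 mm, y = 0 of the plate (30 mm above the plate's origin). Axes as the plate.
- cap: Loose snap cap of black plastic, a ribbed round cylinder 41 mm across over its fine ribs (39 mm without) and 26 mm tall, about 40 g, standing on the table with its closed end up. Origin: centre of its underside; z up. Its bore opens downward: 19 mm wide at the round lip of its mouth, 28 mm above it, 21 mm deep.
- cap_top (a point): Centre of the cap's flat top, 26 mm above the cap's origin. A cap merely laid on the stud rests on its detents 9 to 10 mm above home; pressed with 10 to 17 N it clicks past them some 4 mm above home, the resistance drops away, and its foot stops on the cover. It then stays on by itself.
- lantern: Bystander: camping lantern, 68 mm across, 163 mm tall with its bail. Origin: centre of its underside.
- mug: Bystander: white mug, 80 mm across, 80 mm tall, handle at its +y. Origin: centre of its underside.
- bowl: Bystander: white bowl, 120 mm across, 50 mm tall. Origin: centre of its underside.
- tin: Bystander: round tin, 70 mm across, 90 mm tall. Origin: centre of its underside.
- cell: Bystander: spare battery cell standing upright, 33 mm across, 61 mm tall. Origin: centre of its underside.
- jarlid: Bystander: flat black jar lid, 72 mm across, 14 mm tall. Origin: centre of its underside.
- knife: Bystander: folded pocket knife, 100 x 24 x 17 mm, lying along its x. Origin: centre of its underside.
Mind the look-alikes: they are no part of the job. Leave any yellow look-alike of the box alone. Leave any blue look-alike of the cap alone.

How it is judged:
By the outcome, as a careful person would: the job done as asked, in the order asked, and still so for the second after the job is handed in, while the arm keeps its last pose, push and grip.
It also fails if it takes over 69 s, if anything falls off the work surface, if the arm or the gripper's body presses on something with over 40 N, if the wrist force passes 120 N, or if a joint passes its speed limit or range.

## Working session

There is one attempt and no reset: what is moved stays moved. The work goes in short steps, each a Python script; the robot and the scene stay as the last script left them, time stands still between calls to the robot, and variables do not carry over. Pictures are saved under pics/ and viewed, at most 10 in all, crops included, and the job is handed in when it is done.

```bash
mkdir -p pics; ls
cat > h.py <<'E'
import numpy as np, cv2
from cell import r, status, cams, ticket
from scipy.spatial.transform import Rotation as R
def snap(n,save=None):
    s=cams.snapshot(n)
    if save: cv2.imwrite('pics/'+save,s['image'][:,:,::-1])
    return s
def rays(s,uv):
    uv=np.atleast_2d(np.float64(uv)); K=np.array(s['mtx'])
    d=(uv-K[:2,2])/[K[0,0],K[1,1]]
    rd=np.linalg.norm(d,axis=1,keepdims=True); x=rd.copy()
    for _ in range(30): x=rd/(1+s['k1']*x*x)
    u=d*np.where(rd>0,x/np.maximum(rd,1e-12),1)
    return np.c_[u,np.ones(len(u))]@np.array(s['rotation']).T
def onplane(s,uv,z):
    d=rays(s,uv); o=np.array(s['origin'])
    return (o+d*((z-o[2])/d[:,2])[:,None])[:,:2]
def proj(s,P):
    c=(np.atleast_2d(P)-s['origin'])@np.array(s['rotation']); u=c[:,:2]/c[:,2:]
    u=u*(1+s['k1']*(u**2).sum(1,keepdims=True)); K=np.array(s['mtx'])
    return u*[K[0,0],K[1,1]]+K[:2,2]
def tri(sa,ua,sb,ub):
    a=rays(sa,ua)[0]; b=rays(sb,ub)[0]; oa,ob=np.array(sa['origin']),np.array(sb['origin'])
    t=np.linalg.lstsq(np.c_[a,-b],ob-oa,rcond=None)[0]
    p,q=oa+a*t[0],ob+b*t[1]; return (p+q)/2,np.linalg.norm(p-q)
def down(yaw):  # tool z down, tool y axis (closing) at angle yaw in world xy
    y=np.array([np.cos(yaw),np.sin(yaw),0]); z=np.array([0,0,-1.]); x=np.cross(y,z)
    return R.from_matrix(np.c_[x,y,z]).as_quat()
E
python3 - <<'E'
from h import *
for n in('top','scene'):
    s=snap(n,n+'0.png'); print(n,s['mtx'],s['k1'],s['origin'],s['rotation'])
st=status.get_state();print(st)
E
```

```text
pics
top [[507.95180834   0.         314.52211071]
 [  0.         507.95180834 235.51019593]
 [  0.           0.           1.        ]] 0.037364021044634564 [ 0.4281603  -0.00276119  1.14661219] [ 0.70678198 -0.70646722  0.03122179 -0.01971021]
scene [[441.72209656   0.         314.2032252 ]
 [  0.         441.72209656 240.18942273]
 [  0.           0.           1.        ]] 0.022206516350548777 [1.15496703 0.51225655 0.86535989] [ 0.411165    0.8253297  -0.35119284 -0.16259709]
{'t': 0.1, 'joint_positions': array([ 1.22217298,  0.62925274,  0.0384379 ,  1.51827808, -0.02700283,
        0.99632794, -0.02000311]), 'joint_velocities': array([-0.00053819, -0.00099236, -0.00076358, -0.00163814, -0.00014102,
       -0.00103569,  0.00131288]), 'effort': array([ 2.28126613e-03, -5.64539087e+01,  1.23013403e+00, -1.93975496e+01,
        1.11831911e-02,  5.44925861e-03,  2.98761677e-05]), 'tcp_pos': array([ 0.18127952, -0.62365557,  0.25547825]), 'tool_rot': array([ 9.90017594e-01,  1.40941117e-01, -1.29021009e-04, -8.64658085e-04]), 'force': array([-0.38089832,  0.21273963, -0.169119  ]), 'moment': array([ 3.98176976e-05, -2.65705338e-02,  9.88860053e-03]), 'grasp_force': 0.0, 'finger_gap': 0.08532851086682049}
```

View pics/top0.png

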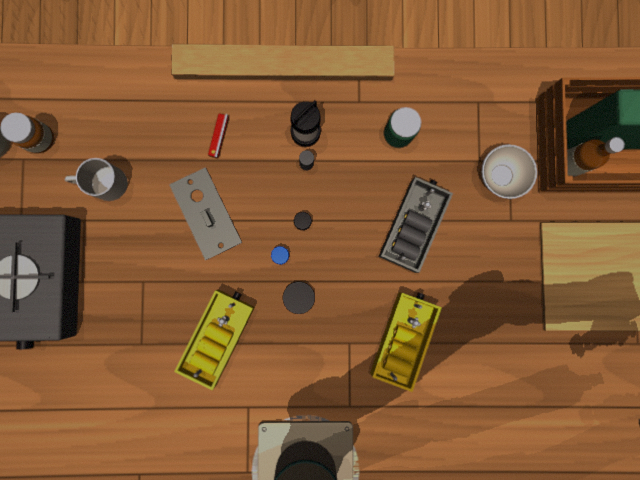

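View pics/scene0.png

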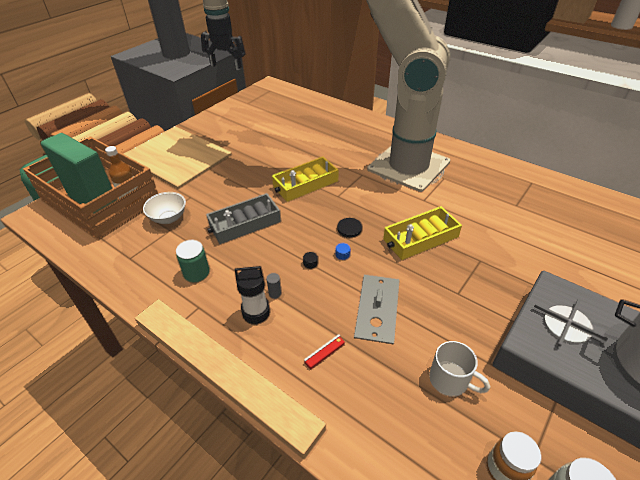

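The top view shows the plate at about (205,213) with its big hole at (197,196). The grey box is at (416,224) with its gland and stud at the upper end, and the black cap is at (303,220). The blue cap, jar lid and yellow boxes are the look-alikes to leave alone.

```bash
sed -i 's/    s=cams.snapshot(n)/    s=cams.snapshot(n); q=np.array(s["rotation"]); s["rotation"]=R.from_quat(q).as_matrix() if q.size==4 else q/' h.py
python3 - <<'E'
from h import *
t=snap('top');s=snap('scene')
print(t['rotation'].round(2).tolist())
im=t['image']
def c(im,x0,y0,x1,y1,k): return cv2.resize(im[y0:y1,x0:x1],None,fx=k,fy=k,interpolation=cv2.INTER_CUBIC)[:,:,::-1]
a=c(im,375,170,465,275,4);b=c(im,160,160,250,265,4)
cv2.imwrite('pics/crop1.png',np.hstack([a,b]))
a=c(s['image'],200,185,300,245,4);b=c(s['image'],300,235,400,345,4)
cv2.imwrite('pics/crop2.png',np.hstack([np.vstack([a,np.zeros((200,400,3),np.uint8)]),b]))
E
```

```text
[[-0.0, -1.0, 0.07], [-1.0, -0.0, -0.02], [0.02, -0.07, -1.0]]
```

View pics/crop1.png

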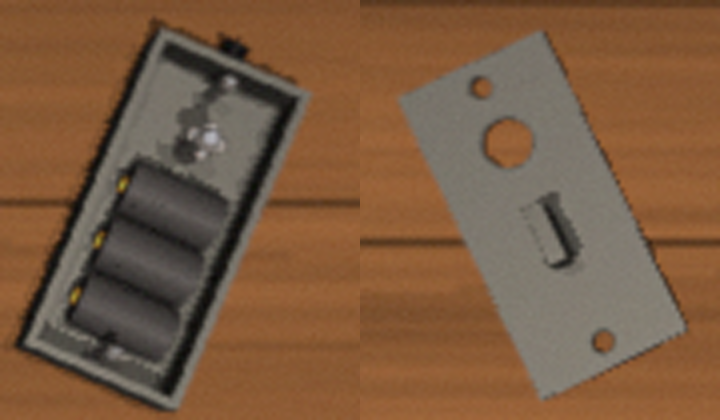

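View pics/crop2.png

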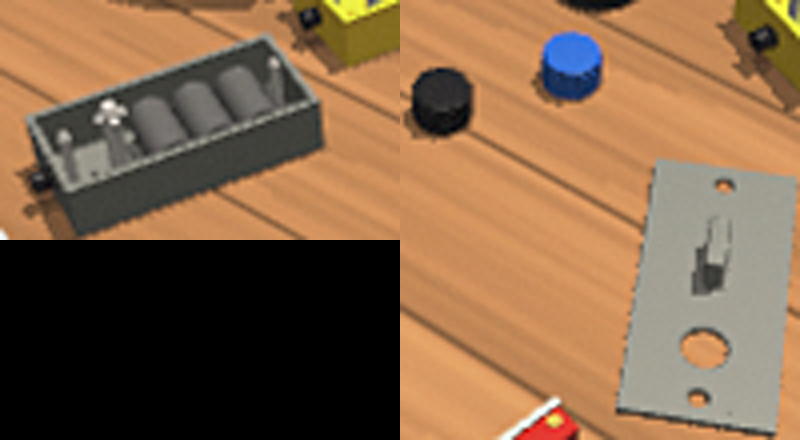

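```bash
cat > see.py <<'E'
from h import *
def grey(s,roi,vmin,smax=60):
    x0,y0,x1,y1=roi; hsv=cv2.cvtColor(s['image'],cv2.COLOR_RGB2HSV)
    m=((hsv[...,1]<smax)&(hsv[...,2]>vmin)).astype(np.uint8)*255
    o=np.zeros_like(m); o[y0:y1,x0:x1]=m[y0:y1,x0:x1]; return o
def biggest(m):
    cs,h=cv2.findContours(m,cv2.RETR_CCOMP,cv2.CHAIN_APPROX_NONE)
    i=max((i for i in range(len(cs)) if h[0][i][3]<0),key=lambda i:cv2.contourArea(cs[i]))
    return cs[i][:,0],[cs[j][:,0] for j in range(len(cs)) if h[0][j][3]==i]
def rect(s,pts,z):
    p=onplane(s,cv2.convexHull(pts)[:,0],z)*1000
    (c,(w,h),a)=cv2.minAreaRect(np.float32(p))
    if w<h: w,h,a=h,w,a+90
    return np.array(c),w,h,a
E
python3 - <<'E'
from see import *
t=snap('top');s=snap('scene')
for n,S,roi in(('top',t,(160,160,250,265)),('scene',s,(345,268,405,348))):
    m=grey(S,roi,70); cnt,holes=biggest(m)
    print(n,'plate',rect(S,cnt,.005))
    for hh in holes:
        if len(hh)>5:
            M=cv2.moments(hh); 
            if M['m00']>5: c=(M['m10']/M['m00'],M['m01']/M['m00']); print('  hole',np.round(c,1),M['m00'],onplane(S,c,.0025)*1000)
for vm in (70,85,100):
  for n,S,roi in(('top',t,(378,172,456,275)),('scene',s,(205,190,285,240))):
    m=grey(S,roi,vm); cv2.imwrite(f'pics/m{n}{vm}.png',m); cnt,_=biggest(m); print(vm,n,'box',rect(S,cnt,.045))
for n,S,roi in(('top',t,(285,205,322,236)),('scene',s,(299,248,322,270))):
    hsv=cv2.cvtColor(S['image'],cv2.COLOR_RGB2HSV); m=np.zeros((480,640),np.uint8); x0,y0,x1,y1=roi
    m[y0:y1,x0:x1]=(S['image'].max(2)<50)[y0:y1,x0:x1]*255
    cnt,_=biggest(m); (cc,rr)=cv2.minEnclosingCircle(cnt); M=cv2.moments(cnt); c=(M['m10']/M['m00'],M['m01']/M['m00'])
    print(n,'cap',c,cc,rr,cv2.boundingRect(cnt),[(onplane(S,c,z)*1000).round(1).tolist() for z in(.013,.02,.026)])
E
```

```text
top plate (array([561.01428223, 224.24682617]), 189.06739807128906, 89.05821990966797, 26.01165199279785)
  hole [220.5 245. ] 34.0 [[489.15594327 189.783487  ]]
  hole [209.7 219.1] 59.0 [[547.6706041  214.75050693]]
  hole [196.7 195.4] 143.0 [[601.29708915 244.72398578]]
  hole [190.  181.5] 34.0 [[632.87844197 260.14032016]]
scene plate (array([560.41479492, 224.80831909]), 190.4241485595703, 89.76935577392578, 26.158306121826172)
  hole [374.1 334.6] 23.5 [[631.2781332  260.18050246]]
  hole [375.6 321.8] 108.5 [[599.32441502 244.29099525]]
  hole [377.5 303.6] 29.0 [[551.60522081 219.93801189]]
  hole [380.8 281.4] 19.0 [[486.75687388 189.72720187]]
70 top box (array([ 532.83752441, -243.43183899]), 190.5860595703125, 89.55072021484375, 156.18946838378906)
70 scene box (array([ 533.0255127 , -243.75323486]), 190.22300720214844, 91.24205017089844, 156.05353546142578)
85 top box (array([ 532.91467285, -243.47480774]), 189.34732055664062, 89.33058166503906, 156.32808685302734)
85 scene box (array([ 533.0255127 , -243.75323486]), 190.22300720214844, 91.24205017089844, 156.05353546142578)
100 top box (array([ 532.78900146, -243.67210388]), 189.16928100585938, 89.24048614501953, 156.07451629638672)
100 scene box (array([ 532.43145752, -244.561203  ]), 189.79315185546875, 89.28296661376953, 156.05353546142578)
top cap (304.0, 217.29487179487177) (302.9444580078125, 220.61111450195312) 9.076238632202148 (295, 212, 18, 18) [[[550.9, 2.4]], [[550.2, 2.3]], [[549.5, 2.3]]]
scene cap (309.80214424951265, 260.00877192982455) (310.0, 260.0) 8.062357902526855 (303, 252, 15, 17) [[[542.9, 5.6]], [[548.0, 9.8]], [[552.3, 13.3]]]
```

```bash
cat > geo.py <<'E'
import numpy as np
PC=np.array([.5607,.2245]); PA=np.deg2rad(26.05)
BC=np.array([.5329,-.2436]); BA=np.deg2rad(-23.9)
def off(c,a,x,y=0): return c+np.array([np.cos(a)*x-np.sin(a)*y,np.sin(a)*x+np.cos(a)*y])
E
python3 - <<'E'
from see import *; from geo import *
rib=off(PC,PA,-.015); dst=off(BC,BA,-.015)
for f in (np.pi/2,-np.pi/2):
    print([np.round(q,2) if (q:=r.ik([*p,z],down(a+f))) is not None else None for p,a,z in((rib,PA,.034),(rib,PA,.25),(dst,BA,.2),(dst,BA,.079))])
f=np.pi/2 if r.ik([*rib,.034],down(PA+np.pi/2)) is not None and abs(r.ik([*rib,.25],down(PA+np.pi/2))[6])<abs(r.ik([*rib,.25],down(PA-np.pi/2))[6]) else -np.pi/2
print(f)
# cap, unoccluded
t=snap('top');s=snap('scene')
for n,S,(x0,y0,x1,y1) in(('top',t,(285,205,322,236)),('scene',s,(297,246,325,274))):
    for th in(45,60):
        m=np.zeros((480,640),np.uint8); m[y0:y1,x0:x1]=(S['image'].max(2)<th)[y0:y1,x0:x1]*255
        cnt,_=biggest(m); print(n,th,cv2.boundingRect(cnt))
print(proj(t,[[.54,0,0],[.54,.02,.013],[.54,.0,.026]]).round(1).tolist(), onplane(t,[302.9,220.6],.02),onplane(s,[310,260],.013))
r.goto([*rib,.2],down(PA+f)); r.move_linear([*rib,.034],rate=.12); r.command_gripper(0.0)
st=status.get_state(); print(st['t'],st['tcp_pos'],st['finger_gap'],st['grasp_force'],st['force'])
E
```

```text
[array([ 0.09,  1.04, -0.88,  1.82,  1.08,  0.85,  0.67]), array([ 0.18,  0.76, -1.06,  1.68,  0.72,  1.14,  0.94]), array([ 0.75,  0.64, -0.59,  1.79,  0.46,  0.85,  1.1 ]), array([ 0.67,  0.81, -0.46,  1.87,  0.6 ,  0.61,  0.98])]
[array([-0.5 ,  0.86,  0.12,  1.84, -0.21,  0.45, -1.35]), array([-0.23,  0.56, -0.31,  1.69,  0.2 ,  0.92, -1.73]), array([ 0.25,  0.59,  0.2 ,  1.81, -0.16,  0.76, -1.45]), array([ 0.27,  0.77,  0.18,  1.88, -0.26,  0.51, -1.37])]
1.5707963267948966
top 45 (302, 220, 10, 10)
top 60 (294, 212, 19, 18)
scene 45 (303, 258, 14, 11)
scene 60 (303, 252, 15, 17)
[[305.1, 222.7], [296.1, 222.1], [305.0, 221.6]] [[0.54275558 0.00476858]] [[0.54259733 0.00600395]]
5.8167 [0.54730976 0.21807013 0.03425974] 0.010914583328031763 60.755510330200195 [-0.67011394  1.05026532  2.60957922]
```

Run:
```python
from see import *; from geo import *
f=np.pi/2; rib=off(PC,PA,-.015); dst=off(BC,BA,-.015)
r.move_linear([*rib,.25],rate=.15)
st=status.get_state(); print(st['finger_gap'],st['force'])
r.goto([*dst,.22],down(BA+f)); r.move_linear([*dst,.13],rate=.1)
r.dwell(.3)
st=status.get_state(); print(st['t'],st['tcp_pos'],st['tool_rot'],st['finger_gap'],st['force'],st['moment'],st['joint_positions'])
t=snap('top');s=snap('scene')
a=t['image'][150:300,350:490];b=s['image'][150:260,180:320]
cv2.imwrite('pics/held.png',np.hstack([cv2.resize(a,(400,428)),cv2.resize(b,(400,428))])[:,:,::-1])
```

```text
0.010722922880977313 [-0.25921088 -0.28053795 -1.75030326]
10.4333 [ 0.51934209 -0.2376204   0.13037878] [ 2.07086219e-01  9.78322639e-01 -1.12630225e-04  3.15830797e-04] 0.010520489211942366 [-0.29561313  0.45951136 -0.82749539] [0.01629946 0.01785851 0.00839164] [ 0.90893287  0.84740104 -0.88573167  1.83810979  0.84755632  0.88592918
  0.76036691]
```

View pics/held.png

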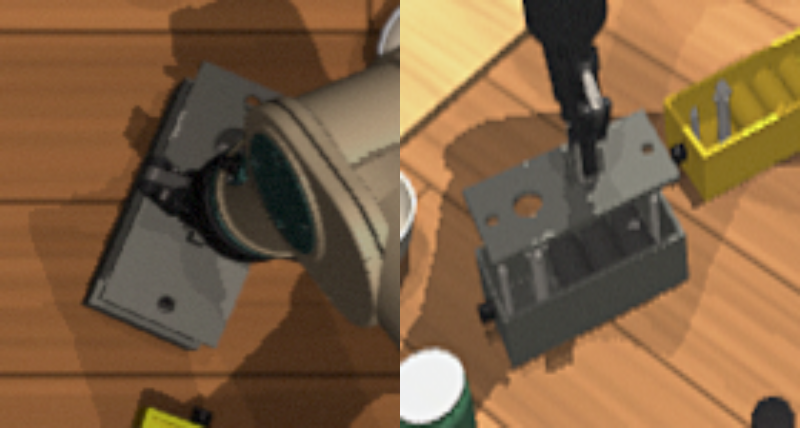

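The scene view shows the plate held level over the box. Its holes are at about (212,207), (224,202) and (266,188) in full-image pixels. I'll refine them numerically.

```bash
cat > chk.py <<'E'
from see import *; from geo import *
def holes(z,guess,dbg=False):
    s=snap('scene'); g=s['image'].astype(float); out=[]
    for (u,v),w,h in guess:
        p=g[v-h:v+h+1,u-w:u+w+1]; med=np.median(p.reshape(-1,3)[np.r_[0:2*w+1,-2*w-1:0]],axis=0)
        d=np.abs(p-med).sum(2); d[d<25]=0; d=np.minimum(d,80)
        yy,xx=np.mgrid[v-h:v+h+1,u-w:u+w+1]; out.append([(d*xx).sum()/d.sum(),(d*yy).sum()/d.sum()])
        if dbg: print(d.astype(int))
    return np.array(out),onplane(s,out,z)
E
python3 - <<'E'
from chk import *
zb=status.get_state()['tcp_pos'][2]-.034
px,P=holes(zb+.0025,[((212,207),4,4),((224,202),8,7),((266,188),4,4)],True)
print(px.round(1).tolist(),(P*1000).round(1).tolist())
want=np.array([off(BC,BA,x) for x in(.08,.045,-.08)]); print((want*1000).round(1).tolist())
e=(P-want)*1000; c,s_=np.cos(BA),np.sin(BA); print('err in box axes',(e@np.array([[c,-s_],[s_,c]])).round(1).tolist())
E
```

```text
[[ 0  0  0  0  0  0  0  0  0]
 [ 0  0  0  0  0  0  0  0  0]
 [ 0  0 40 49 59 62 31  0  0]
 [ 0 31 80 80 60 54  0  0  0]
 [ 0 25 49 52 56 44  0  0  0]
 [ 0  0  0  0  0  0  0  0  0]
 [ 0  0  0  0  0  0  0  0  0]
 [35  0  0  0  0  0  0  0  0]
 [49  0  0  0  0  0  0  0  0]]
[[ 0  0  0  0  0  0  0  0  0  0  0  0  0  0  0  0  0]
 [ 0  0  0  0  0  0  0  0  0  0  0  0  0  0  0  0  0]
 [ 0  0  0  0  0  0  0  0  0  0  0  0  0  0  0  0  0]
 [ 0  0  0  0  0  0  0  0  0  0  0  0  0  0  0  0  0]
 [ 0  0  0  0  0  0 25 52 56 54 46 36  0  0  0  0  0]
 [ 0  0  0  0 29 61 67 55 54 50 51 52 69 49  0  0  0]
 [ 0  0  0  0 80 71 64 73 74 74 72 76 72 39  0  0  0]
 [ 0  0  0 49 68 72 68 66 62 66 69 72 77 49  0  0  0]
 [ 0  0  0 28 69 68 67 64 68 66 68 67 54  0  0  0  0]
 [ 0  0  0  0 41 59 67 70 71 63 69 51  0  0  0  0  0]
 [ 0  0  0  0  0 26 44 50 49 45 74 49  0  0  0  0  0]
 [ 0  0  0  0  0  0  0  0  0  0  0  0  0  0  0  0  0]
 [ 0  0  0  0  0  0  0  0  0  0  0  0  0  0  0  0  0]
 [ 0  0  0  0  0  0  0  0  0  0  0  0  0  0  0  0  0]
 [ 0  0  0  0  0  0  0  0  0  0  0  0  0  0 30 79 80]]
[[ 0  0  0  0  0  0  0  0 80]
 [ 0  0  0  0  0  0  0  0 36]
 [ 0  0  0 36 51 68  0  0  0]
 [ 0  0 60 80 80 80 80  0  0]
 [ 0  0 80 80 80 80 80  0  0]
 [ 0  0  0 76 68 39 25  0  0]
 [ 0  0  0  0  0  0  0  0  0]
 [ 0  0  0  0  0  0  0  0  0]
 [ 0  0  0  0  0  0  0  0  0]]
[[211.1, 206.4], [224.5, 202.4], [266.4, 187.3]] [[607.1, -279.9], [573.4, -263.0], [455.7, -215.1]]
[[606.0, -276.0], [574.0, -261.8], [459.8, -211.2]]
err in box axes [[2.5, -3.1], [-0.1, -1.3], [-2.1, -5.2]]
```

```bash
python3 - <<'E'
s=open('chk.py').read()
s=s.replace("yy,xx=","n,L,S,_=cv2.connectedComponentsWithStats((d>0).astype(np.uint8)); k=L[h-1:h+2,w-1:w+2].max(); d[L!=k]=0; d[d>0]=np.minimum(d[d>0],55); yy,xx=")
s=s.replace("def holes","def rep(e):\n    c,q=np.cos(BA),np.sin(BA); return (e@np.array([[c,-q],[q,c]])*1000).round(1).tolist()\ndef holes")
open('chk.py','w').write(s)
E
python3 - <<'E'
from chk import *
zb=status.get_state()['tcp_pos'][2]-.034
want=np.array([off(BC,BA,x) for x in(.08,.045,-.08)])
px,P=holes(zb+.0025,[((212,207),4,4),((224,202),8,7),((266,188),4,4)])
print(px.round(1).tolist(),rep(P-want)); px,P=holes(zb+.005,[((212,207),4,4),((224,202),8,7),((266,188),4,4)]); print(rep(P-want))
s=snap('scene'); t=snap('top')
for vm in(60,75,90,110):
    m=grey(s,(190,175,285,240),vm); c,_=biggest(m); q=rect(s,c,zb+.005); print(vm,q, rep(q[0]/1000-BC))
# predicted pin/stud tips in both views, for checking the box from the first pictures
a=cv2.imread('pics/top0.png'); b=cv2.imread('pics/scene0.png')
tips=np.array([[*off(BC,BA,x),z] for x,z in((.08,.058),(-.08,.058),(.045,.068))])
for n,S,I in(('t',t,a),('s',s,b)):
    g=I.max(2)
    for (u,v) in proj(S,tips):
        i,j=int(round(u)),int(round(v)); w=g[j-5:j+6,i-5:i+6].astype(float); mm=np.clip(w-np.percentile(w,85),0,None)
        yy,xx=np.mgrid[j-5:j+6,i-5:i+6]; print(n,round(u,1),round(v,1),'bright',round((mm*xx).sum()/mm.sum(),1),round((mm*yy).sum()/mm.sum(),1))
E
```

```text
[[211.7, 206.0], [224.2, 202.0], [266.1, 187.6]] [[0.3, -4.2], [0.0, -3.3], [-0.6, -4.2]]
[[0.8, -1.0], [0.7, -0.0], [0.7, -1.1]]
60 (array([ 560.76757812, -201.78482056]), 208.06646728515625, 194.83749389648438, 156.49527740478516) [8.5, 49.5]
75 (array([ 548.68182373, -219.98005676]), 200.52725219726562, 155.02542114257812, 155.0629119873047) [4.9, 28.0]
90 (array([ 579.36383057, -263.37261963]), 90.86286163330078, 89.58735656738281, 66.5237045288086) [50.5, 0.7]
110 (array([ 485.18649292, -224.50686646]), 90.90817260742188, 86.56979370117188, 65.11312103271484) [-51.4, -1.9]
t 432.4 189.9 bright 432.8 190.6
t 403.4 257.4 bright 402.1 259.2
t 427.2 204.0 bright 427.3 204.5
s 215.0 218.1 bright 214.6 220.0
s 267.9 199.7 bright 271.3 197.3
s 226.4 211.2 bright 225.4 210.1
```

Run:
```python
from chk import *
dst=off(BC,BA,-.015)
hit=r.move_linear([*dst,.0775],rate=.04,force_limit=8)
st=status.get_state(); print(hit,st['t'],st['tcp_pos'],st['force'],st['moment'],st['finger_gap'])
```

```text
True 11.9667 [ 0.51901533 -0.237457    0.07923356] [-0.58100465  0.38212791  4.55092803] [-0.02469065  0.08045953 -0.07664781] 0.010732516938947554
```

Run:
```python
from chk import *
dst=off(BC,BA,-.015)
r.command_gripper(.05)
r.move_linear([*dst,.18],rate=.2)
cap=np.array([.5428,.005])
r.goto([*cap,.2],down(BA+np.pi/2)); 
t=snap('top');s=snap('scene'); print(status.get_state()['t'],status.get_state()['joint_positions'].round(2))
for n,S,roi in(('top',t,(378,165,460,275)),('scene',s,(195,180,290,245))):
    m=grey(S,roi,75); cnt,hs=biggest(m); q=rect(S,cnt,.05); print(n,q,rep(q[0]/1000-BC))
a=t['image'][160:280,375:465];b=s['image'][180:250,190:290]
cv2.imwrite('pics/seated.png',np.hstack([cv2.resize(a,(360,480)),cv2.resize(b,(440,308))[:480] if 0 else cv2.copyMakeBorder(cv2.resize(b,(440,308)),0,172,0,0,cv2.BORDER_CONSTANT)])[:,:,::-1])
```

```text
14.15 [ 0.53  0.72 -0.95  1.86  0.72  0.95  0.4 ]
top (array([ 572.15808105, -261.61624146]), 106.12692260742188, 88.49466705322266, 155.43624114990234) [43.2, -0.6]
scene (array([ 534.15771484, -242.49765015]), 190.82894897460938, 92.29820251464844, 155.52322387695312) [0.7, 1.5]
```

View pics/seated.png

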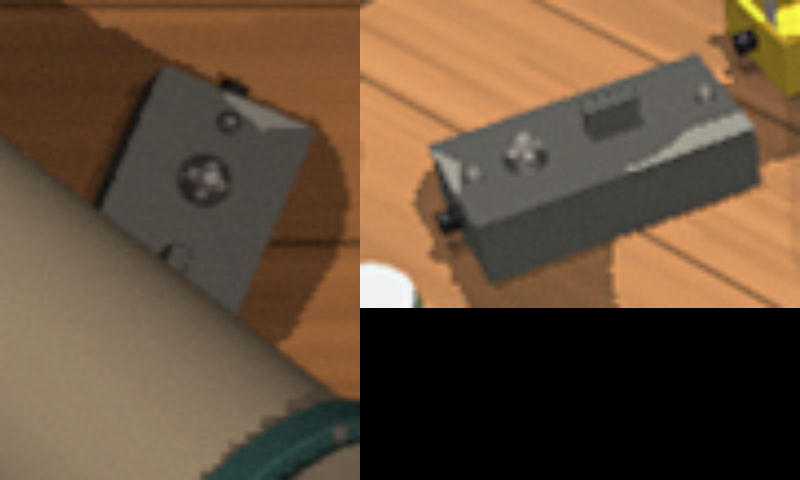

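The cover is seated: both pins and the stud show through their holes. Next is the cap.

Run:
```python
from chk import *
cap=np.array([.5428,.005]); stud=off(BC,BA,.045); q=down(BA+np.pi/2)
r.command_gripper(.085)
r.move_linear([*cap,.03],rate=.15); r.command_gripper(0.0)
st=status.get_state(); print(st['t'],st['tcp_pos'],st['finger_gap'],st['grasp_force'])
r.move_linear([*cap,.2],rate=.2)
r.goto([*stud,.18],q); r.move_linear([*stud,.125],rate=.1); r.dwell(.3)
st=status.get_state(); print(st['t'],st['tcp_pos'],stud,st['finger_gap'],st['grasp_force'],st['force'])
t=snap('top');s=snap('scene')
a=t['image'][130:270,360:500];b=s['image'][140:250,160:300]
cv2.imwrite('pics/cap.png',np.hstack([cv2.resize(a,(400,400)),cv2.resize(b,(400,400))])[:,:,::-1])
```

```text
16.375 [0.5430481  0.00493169 0.03080174] 0.03790404890027914 59.78837560862303
19.425 [ 0.57428852 -0.26197047  0.12553767] [ 0.57404143 -0.26183137] 0.03729112735414613 60.05287606269121 [ 0.37611426 -0.29371069 -0.06655178]
```

View pics/cap.png

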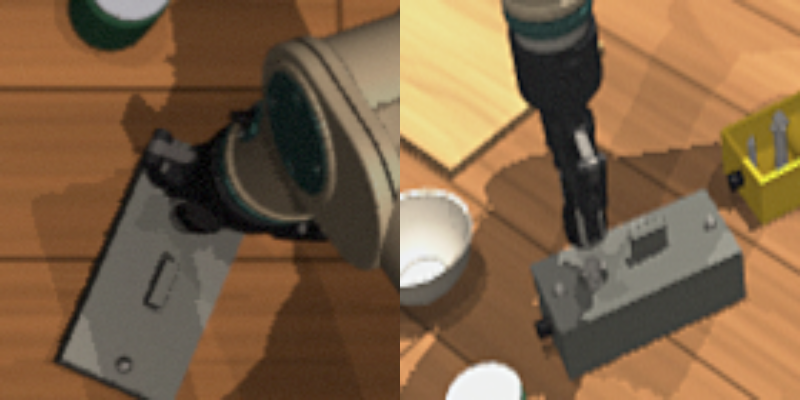

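The gap of 37 mm fits the ribbed cap. I'll check how well it is centred in the fingers before pressing.

Run:
```python
from chk import *
stud=off(BC,BA,.045); z=status.get_state()['tcp_pos'][2]-.0308
th=np.linspace(0,2*np.pi,40); out=[]
for n,box in(('top',(400,170,460,235)),('scene',(195,175,255,240))):
    s=snap(n); x0,y0,x1,y1=box; k=6
    im=cv2.resize(s['image'][y0:y1,x0:x1],None,fx=k,fy=k,interpolation=cv2.INTER_CUBIC)[:,:,::-1]
    im=np.clip(255*(im/255.)**.5,0,255).astype(np.uint8).copy()
    for h,col in((0,(0,0,255)),(.026,(0,255,0))):
        p=proj(s,np.c_[stud[0]+.0205*np.cos(th),stud[1]+.0205*np.sin(th),0*th+z+h])
        cv2.polylines(im,[np.int32((p-[x0,y0]+.5)*k)],True,col,1)
    out.append(im)
cv2.imwrite('pics/cap2.png',np.hstack(out))
```

```text
(no output)
```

View pics/cap2.png

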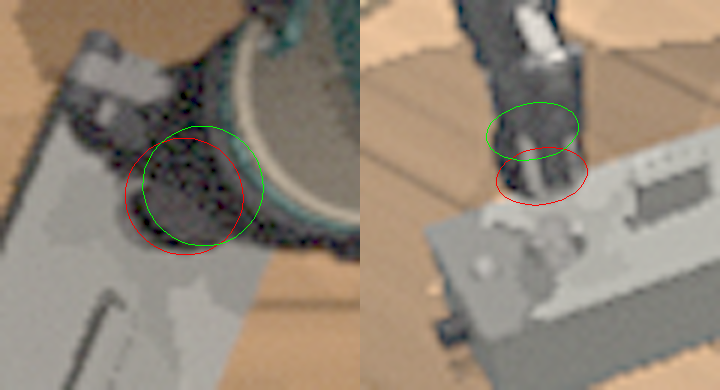

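The cap is held centred over the stud, matching the predicted outline in both views. I'll lower it and press.

Run:
```python
from chk import *
stud=off(BC,BA,.045)
def p(h): st=status.get_state(); print(h,round(st['t'],2),(st['tcp_pos']*1000).round(1),st['force'].round(1),round(st['finger_gap'],4),round(st['grasp_force'],1))
h=r.move_linear([*stud,.086],rate=.04,force_limit=4); p(h)
for z in np.arange(.088,.0735,-.0015):
    h=r.move_linear([*stud,z],rate=.03); p(round(z,4))
    if status.get_state()['force'][2]>35: break
```

```text
True 20.44 [ 574.2 -261.9   89.5] [ 0.8 -1.4  1.6] 0.0377 60.4
0.088 20.69 [ 574.9 -262.    88.9] [ 0.  -1.3  5.6] 0.0375 60.8
0.0865 20.94 [ 574.9 -261.9   87.4] [ 0.7 -0.5  6. ] 0.0373 60.7
0.085 21.19 [ 574.5 -261.9   85.2] [1.2 0.2 2.8] 0.0378 60.3
0.0835 21.44 [ 574.  -261.9   82.8] [ 3.3 -0.  -2.7] 0.0377 60.3
0.082 21.69 [ 573.6 -261.8   81.4] [ 1.6 -0.5 -3.6] 0.0374 60.4
0.0805 21.94 [ 573.7 -261.8   80.9] [-0.6  0.5  3.3] 0.0376 60.9
0.079 22.19 [ 573.7 -261.8   80.8] [-5.3 -0.6 14.3] 0.037 62.0
0.0775 22.44 [ 573.7 -261.8   80.7] [-8.7 -0.1 22.4] 0.0375 62.9
0.076 22.69 [ 573.7 -261.7   80.6] [-11.    0.4  32.5] 0.0376 63.9
0.0745 22.94 [ 573.8 -261.7   80.6] [-14.4   0.3  42.3] 0.0371 64.8
```

Run:
```python
from chk import *
stud=off(BC,BA,.045)
r.move_linear([*stud,.0768],rate=.02); r.dwell(1.0)
for _ in range(2):
    st=status.get_state(); print(st['t'],st['tcp_pos'],st['force'],st['grasp_force'],st['finger_gap']); r.dwell(.5)
s=snap('scene'); t=snap('top',); cv2.imwrite('pics/fin.png',cv2.resize(s['image'][120:300,140:380],None,fx=3,fy=3)[:,:,::-1])
```

```text
24.2083 [ 0.57377207 -0.26175074  0.08067511] [-9.77321116e+00  2.21203316e-02  2.74289565e+01] 63.30557428300381 0.037516541964956844
24.7083 [ 0.57375937 -0.2617362   0.08065491] [-10.24654664   0.88152079  27.13964355] 63.30605339258909 0.037688158347599914
```

View pics/fin.png

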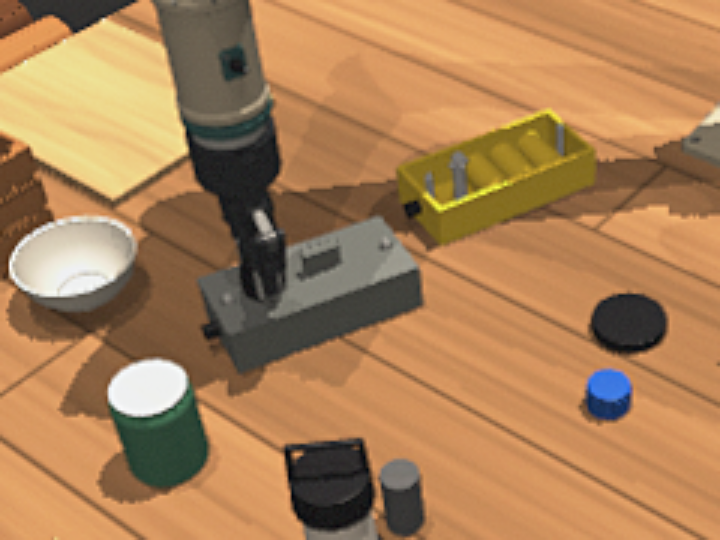

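The cover is flat, the cap is down on it, the fingers are pressing with a steady 27 N, and the bystanders in view have not moved. Handing in.

```bash
python3 -c "
from cell import ticket; print(ticket.job_done())"
```

```text
the job is handed in; nothing more can be done
None
```

The job is handed in: the cover is seated on the box and released, and the snap cap is clicked down onto it, with the fingers still pressing at about 27 N. The press briefly reached 42 N at the fingers before I eased it off.

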